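Tip the washed prints out of the drain basket

TASK

Move the empty clear tub so that it stands flat on the bench under the pouring lip of the tipping drain basket, then tip the basket by its bar so that all three prints slide out into the tub, and swing the basket back until it sits fully upright on its rest again. The prints are still tacky, so do not touch them with the gripper, and leave the other things on the bench where they are.

Things in the scene. Friction and masses are not known exactly. Their poses are not given: they have to be found in the camera images.
- stand: Fixed grey stand. Origin on the bench below the hinge, mid-width; z up; x runs along the hinge; the basket pours to its -y side. Hinge axis: y = 0, z = 150 mm. Base plate 190 (x) x 140 x 10 mm from y = 0 to +140; front posts at x = +-83 mm reach y = -8, z = 168 mm; nothing of the stand lies beyond y = -8 mm. Prints fall out 40 to 130 mm in front of the hinge (y = -40 to -130 mm).
- basket (a joint): Basket angle, rad: 0 = upright on its rest, grows as it tips to the stand's -y, stop at 2.0. Stiff hinge (0.6 N m friction), stays where left; 5 to 12 N at the bar moves it. Steel basket 150 mm wide (x), 0.5 kg; floor from hinge to y = +119 mm, back and side walls 75 mm high, front wall 90 mm long leaning 34 degrees outwards. Prints slide out at 1.3 to 1.9: tip to 1.9 or more, wait a second.
- bar (a point): Middle of the round tipping bar: 10 mm thick, 110 mm long along the stand's x, held at its ends by 8 mm arms from the back wall's rim, 42 mm away. In the stand's frame, upright: y = +145, z = 255 mm; it swings at 179 mm radius about the hinge over the top (z = 329) to y = -156, z = 238 mm at the stop. Push it either way with closed upright fingers, or pinch it from above.
- lip (a point): Middle of the pouring lip, the top edge of the sloping front wall. In the stand's frame, upright: y = -50, z = 225 mm; at the end stop: y = -48, z = 73 mm, just above the tub's rim.
- tub: Empty clear plastic tub with a white rim line, 200 (its x) x 170 (its y) x 60 mm high, walls and floor 4 mm, 0.35 kg, loose on the bench. Origin at the centre of its underside, z up. It slides when pushed, or can be drawn along by pinching a wall from above.
- bracket: Blue print, a U-shaped bracket 60 x 28 x 28 mm, origin at its centre, in the basket at the start (0.03 to 0.06 kg). Not to be touched.
- spool: Blue print, a spool 60 mm long, 28 mm across its ends, origin at its centre, axis x, in the basket at the start. Not to be touched.
- house: Blue print, a small house block 60 x 26 x 28 mm, origin at its centre, in the basket at the start. Not to be touched.
- wash_bottle: White bottle, 64 mm diameter, 160 mm high, origin under its centre. Leave alone.
- resin_bottle: Black bottle with a paper label, 72 mm diameter, 190 mm high, origin under its centre. Leave alone.
- build_plate: Aluminium plate 120 x 160 x 14 mm with blue prints still on it, 45 mm high in all, origin under its centre. Leave alone.
- nippers: Black-handled flush nippers lying flat, 125 mm long, 14 mm high, origin near the middle. Leave alone.
- scraper: Spatula-shaped scraper lying flat, 180 mm long, origin near the middle. Leave alone.
- cup: White plastic cup, 76 mm diameter, 85 mm high, origin under its centre. Leave alone.

How it is judged:
On the way:
1. the basket is tipped over past 1.2 rad (value of joint basket above 1.2 rad), for 0.1 s.
At the end, for the whole second after the job is handed in: The basket is back upright (within 0.08 rad of its rest), the tub stands flat on the bench, all three prints lie inside the tub with their centres between its walls and no higher than its rim, and everything is at rest (value of joint basket below 0.08 rad and angle between tub's own z axis and vertical below 0.1 rad and height (world z) of tub below 0.01 m and linear speed of each of tub, bracket, spool, house below 0.03 m/s and x of bracket in the frame of tub between -0.1 and 0.1 m and y of bracket in the frame of tub between -0.085 and 0.085 m and z of each of bracket, spool, house in the frame of tub below 0.062 m and x of spool in the frame of tub between -0.1 and 0.1 m and y of spool in the frame of tub between -0.085 and 0.085 m and x of house in the frame of tub between -0.1 and 0.1 m and y of house in the frame of tub between -0.085 and 0.085 m); the robot touches nothing.
It fails at once if the gripper touches a print (contact force between any of bracket, spool, house and the arm above 0.5 N or contact force between any of bracket, spool, house and the fingers above 0.5 N).
It fails at once if another thing on the bench is moved by more than 30 mm (distance of any of wash_bottle, resin_bottle, build_plate, nippers, scraper, cup from where it was at the start of the episode above 0.03 m).
It also fails if it takes over 67 s, if anything falls off the work surface, if the arm or the gripper's body presses on something with over 40 N, if the wrist force passes 120 N, or if a joint passes its speed limit or range.

ROBOT

A 6-joint arm with a two-finger parallel gripper is mounted at the origin on the work surface. World frame = base frame: x ahead of the robot, y to its left, z up, the work surface at z = 0. Lengths are in m, angles in rad, forces in N, time in s.
With the tool pointing down it reaches from about 0.375 to 0.9 m from the base axis. Payload 3.1 kg.
Tool frame: the origin (TCP) lies midway between the tips of the shut fingers; the grasp point (between the pads) lies 19 mm behind it; z points along the fingers, y is the line along which they close (so a half turn about z gives the same grasp; the last joint's range is limited). The gripper opens to 87 mm and grips with 3 to 60 N. Pads are 19 mm wide; open, the fingers measure 117 mm over their backs; the gripper's body (75 mm by 190 mm) begins 51 mm behind the grasp point.
Start: joints at [-1.494, 0.527, 1.433, -0, 1.181, -0.178], TCP at [0.158, -0.605, 0.186] pointing down, gripper open.
Joint ranges: [-3.08, 3.08], [-0.75, 2.2], [0.22, 2.44], [-1.43, 4.57], [0, 2.65], [-2.85, 2.85]. Speed limits (rad/s): [2.79, 2.79, 3.14, 3.14, 3.14, 3.14].

INTERFACE

Orientations are given as a unit quaternion [x, y, z, w].
In Python, from rig import robot gives the robot as it stands.
- The arm moves only by the shell command python3 -m jog 'ROWS' [FORCE]. ROWS is a JSON object of lists of equal length, an entry for each row: "dp": the shift along the tool's x, y, z in mm, a list of three; "delta_rot": the turn, a rotation vector about the tool's x, y, z in rad, a list of three; "gripper": the opening, from -1 (shut) to 1 (fully open). A call has 1 to 12 rows; each row is the pose to reach, as a shift and turn from the pose commanded when the call began, along the tool's axes at that moment; what a row does not reach only later rows make up. A row lasts 1/10 s, in which the tool goes at most 50 mm and 8.59 degrees, less where a joint would pass 70% of its speed; a pose out of reach is approached as far as the arm can. A call with a gripper value outside its range is refused whole. The fingers move at their own pace and stop on an object; FORCE is the grip in N (left out, the last holds). Time passes only in rows, so rows that repeat a pose let the fingers close. It gives the time, the measured TCP pose, the force, the opening and the grip force at its end, in the units of the state.
- robot.get_obs(): the state, without advancing time (a new reading comes with each control period).
- robot.camera(name): name is "scene" or "top" or "wrist"; returns the picture (420x560x3 uint8, red, green, blue); there is no depth.
- robot.camera_model(name): a dict with "fx", "fy", "cx", "cy" (pixels), "k1" (the pictures are not rectified: a ray, as slopes to the right and down, at radius r is drawn at 1 + k1 r^2 times it, then the intrinsics apply), "xyz" and "orientation" of the camera in the world; the wrist camera has in their place "T_tool_cam" (4x4, takes a point from camera to tool coordinates, whose origin is the TCP and whose axes are the flange's). Camera axes: x right, y down, z forward; pixel columns grow to the right and rows downward; lengths in m; the calibration is good to about 2 mm. A picture is of the moment at which its call begins: read the wrist's pose just before it. camera_model takes no time and is no camera call.
- robot.hand_in(): hands the job in; it is judged then, once.
Trained networks look in the newest picture that a camera, given by its name, has taken for a name from the list of things; names that differ only in an ending like _2 or _b are one class to them, and where a whole thing is asked for, a point or a joint stands for the part that bears it (a point fixed in the world has none). Each returns a list of dicts, best first, with "score" (0 to 1); they miss things now and then, are a little off and sometimes report something else, mostly with a low value. They report only what shows in the picture. A call takes as long as a camera call.
- robot.search_frame(name, camera): "rect" ([left, top, right, bottom] in pixels, round what is visible of it).
The state is a dict: "time": time; "q": joint angles; "joint_velocities": joint speeds; "joint_torque": joint torques, N m; "position": TCP position; "tool_rot": TCP orientation; "ft_force": force on the tool from outside, world axes, zero at the start; "moment": the same for the moment, N m; "grip_width": finger opening in m; "grip_force": force on a finger pad.
Only numpy, scipy, OpenCV 4.12 (cv2) and the standard library are available. Lean on these libraries where they do the work, as an engineer would, in place of code of your own. Each camera call takes 0.05 s, during which the arm holds its last target. There are 200 camera calls.

## Working session

There is one attempt and no reset: what is moved stays moved. The work goes in short steps, Python scripts to look and compute and a shell command to move; the robot and the scene stay as the last step left them, time stands still between calls to the robot, and variables do not carry over. Pictures are saved under pics/ and viewed, at most 10 in all, crops included, and the job is handed in when it is done.

```bash
mkdir -p pics; python3 - <<'E'
from rig import robot
import cv2
o=robot.get_obs();print(o['time'],o['position'],o['tool_rot'],o['grip_width'])
for c in('scene','top'):
    im=robot.camera(c);cv2.imwrite(f'pics/{c}0.png',im[:,:,::-1])
    print(c,robot.camera_model(c))
    for n in('stand','tub','basket','bar','wash_bottle','resin_bottle','build_plate','nippers','scraper','cup'):
        print(n,[( [round(v) for v in d['rect']],round(d['score'],2)) for d in robot.search_frame(n,c)[:2]])
E
```

```text
0.0 [ 0.15749211 -0.60399256  0.18546344] [ 9.91896564e-01  1.27043291e-01  7.01972974e-05 -1.09700591e-03] 0.08680316337269786
scene {'fx': 433.3276832376642, 'fy': 433.3276832376642, 'cx': 281.05512056800603, 'cy': 216.38621185149685, 'k1': -0.0031956490103184697, 'xyz': array([ 1.23540876, -0.57371561,  1.1850799 ]), 'orientation': array([ 0.85329491,  0.39562746, -0.15027845, -0.30460318])}
stand [([286, 124, 356, 217], 0.98), ([285, 126, 350, 191], 0.56)]
tub [([181, 238, 264, 320], 0.77)]
basket [([283, 121, 356, 189], 0.59)]
bar [([284, 123, 351, 187], 0.77)]
wash_bottle [([344, 233, 367, 272], 0.73)]
resin_bottle [([382, 185, 409, 233], 0.63)]
build_plate [([272, 278, 334, 332], 0.68), ([115, 274, 159, 320], 0.59)]
nippers [([361, 158, 373, 184], 0.69)]
scraper [([113, 275, 159, 316], 0.74)]
cup [([329, 131, 346, 145], 0.76)]
top {'fx': 413.4470735625494, 'fy': 413.4470735625494, 'cx': 278.09929265648265, 'cy': 206.93611331146855, 'k1': -0.08111638055771343, 'xyz': array([ 0.41868142, -0.00681204,  1.24843651]), 'orientation': array([-0.70087206,  0.71000443, -0.05319323,  0.04292473])}
stand [([146, 199, 238, 277], 0.62)]
tub [([329, 182, 392, 252], 0.62)]
basket [([147, 197, 242, 274], 0.96)]
bar [([147, 199, 237, 272], 0.77)]
wash_bottle [([228, 128, 255, 160], 0.96), ([146, 200, 239, 268], 0.37)]
resin_bottle [([148, 136, 181, 168], 0.72), ([117, 219, 145, 258], 0.4)]
build_plate [([282, 128, 336, 170], 0.75), ([144, 199, 238, 271], 0.61)]
nippers [([117, 217, 145, 257], 0.79), ([198, 218, 212, 239], 0.74)]
scraper [([427, 236, 449, 297], 0.93)]
cup [([224, 128, 255, 158], 0.68), ([105, 278, 138, 306], 0.56)]
```

View pics/scene0.png

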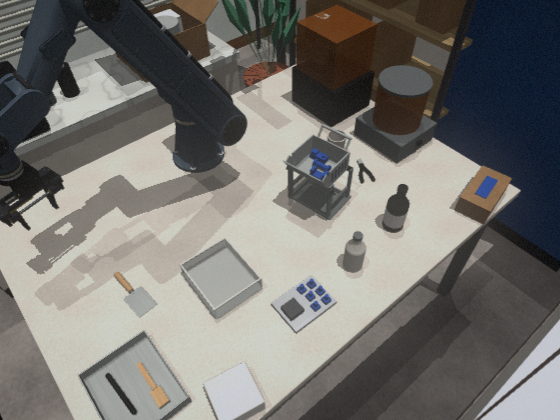

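View pics/top0.png

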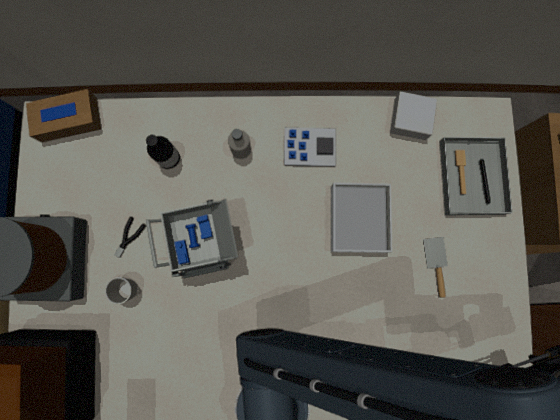

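```bash
python3 - <<'E'
import cv2,numpy as np
a=cv2.imread('pics/top0.png')
c=cv2.resize(a[190:284,135:255],None,fx=6,fy=6,interpolation=cv2.INTER_CUBIC)
cv2.imwrite('pics/c1.png',c)
d=cv2.resize(a[170:265,320:400],None,fx=6,fy=6,interpolation=cv2.INTER_CUBIC)
cv2.imwrite('pics/c2.png',d)
E
```

```text
(no output)
```

View pics/c1.png

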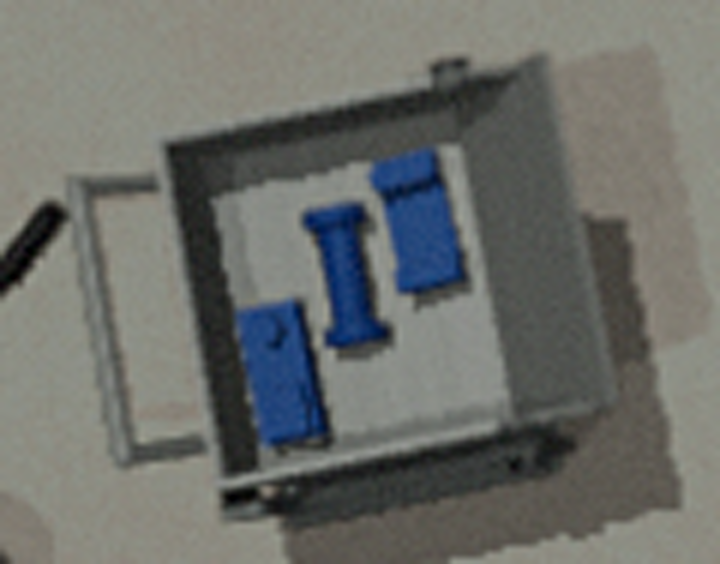

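View pics/c2.png

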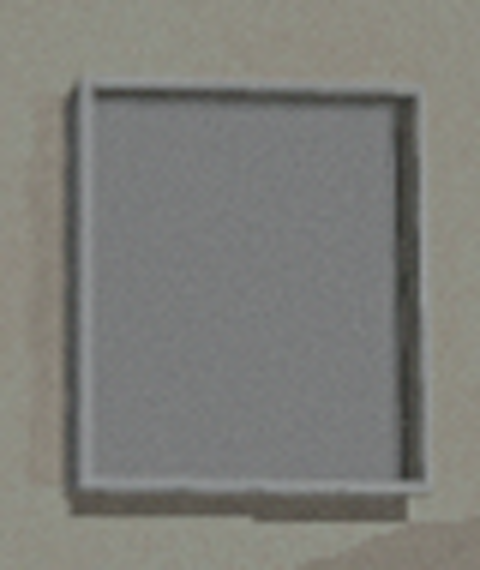

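```bash
cat > h.py <<'E'
import numpy as np
from rig import robot
from scipy.optimize import least_squares
from scipy.spatial.transform import Rotation as R
def proj(P,c):
    m=robot.camera_model(c) if isinstance(c,str) else c
    p=R.from_quat(m['orientation']).inv().apply(np.atleast_2d(P)-m['xyz'])
    s=p[:,:2]/p[:,2:]; s=s*(1+m['k1']*(s**2).sum(1))[:,None]
    return s*[m['fx'],m['fy']]+[m['cx'],m['cy']]
def place(v,L): # x,y,yaw
    return R.from_euler('z',v[2]).apply(L)+[v[0],v[1],0]
def fit(L,px,c,v0):
    m=robot.camera_model(c);L=np.array(L);px=np.array(px)
    r=least_squares(lambda v:(proj(place(v,L),m)-px).ravel(),v0)
    return r.x,r.fun.round(1)
def ray(uv,z,c='top'):
    m=robot.camera_model(c)
    r=least_squares(lambda q:(proj([q[0],q[1],z],m)[0]-uv),[.5,0]);return r.x
E
python3 - <<'E'
from h import *
f=lambda l,o:(np.array(l)+.5)/6-.5+o
L=np.array([[55,145,255],[-55,145,255],[75,-50,225],[-75,-50,225],[75,119,224],[-75,119,224]])/1e3
s,e=fit(L,f([(80,182),(118,460),(548,58),(612,405),(166,145),(222,487)],[135,190]),'top',[.4,.25,.1]);print('stand',s,e)
T=np.array([[100,85,60],[100,-85,60],[-100,-85,60],[-100,85,60]])/1e3
t,e=fit(T,f([(80,83),(422,90),(430,490),(80,490)],[320,170]),'top',[.4,-.25,0]);print('tub',t,e)
print('scene check',proj(place(s,L),'scene').round(),proj(place(t,T),'scene').round())
g=place(s,np.array([[0,-.085,0],[0,-.096,0],[0,.145,.255],[0,0,.15],[0,-.156,.238]]));print('g',g)
r=place(s,np.array([[x,y,0] for x in(.1,-.1) for y in (0,-.17)]));print(r)
for n,uv in dict(cup=(121,290),wash=(238,158),nip=(132,236),nipend=(120,252)).items():print(n,ray(np.array(uv),0.0))
o=robot.get_obs();print(R.from_quat(o['tool_rot']).as_matrix().round(3))
E
```

```text
stand [0.49765707 0.14121605 0.18834721] [-0.1  0.9  1.  -0.6  0.6 -0.4  1.3  0.8 -1.8 -1.5 -1.1  0.8]
tub [ 0.54803127 -0.26871939 -0.02770945] [-0.2 -0.5  0.  -0.6  0.2  0.8  0.   0.2]
scene check [[349. 138.]
 [322. 125.]
 [319. 181.]
 [281. 160.]
 [349. 152.]
 [312. 134.]] [[261. 277.]
 [213. 309.]
 [179. 263.]
 [224. 236.]]
g [[ 0.51357209  0.05771927  0.        ]
 [ 0.51563168  0.0469138   0.        ]
 [ 0.47050791  0.28365173  0.255     ]
 [ 0.49765707  0.14121605  0.15      ]
 [ 0.52686582 -0.0120251   0.238     ]]
[[ 0.59588857  0.1599396   0.        ]
 [ 0.62771862 -0.00705395  0.        ]
 [ 0.39942556  0.12249249  0.        ]
 [ 0.43125562 -0.04450107  0.        ]]
cup [0.34393159 0.44803366]
wash [0.74406344 0.09601487]
nip [0.50571423 0.41873744]
nipend [0.45754728 0.45428451]
[[ 0.968  0.252 -0.   ]
 [ 0.252 -0.968  0.   ]
 [-0.    -0.    -1.   ]]
```

```bash
python3 -m jog '{"dp":[[439,-146,65],[439,-146,65],[439,-146,65],[439,-146,65],[439,-146,65],[439,-146,65],[439,-146,65],[439,-146,65],[439,-146,65],[439,-146,65],[439,-146,65],[439,-146,65]],"delta_rot":[[0,0,0.1],[0,0,0.2],[0,0,0.283],[0,0,0.283],[0,0,0.283],[0,0,0.283],[0,0,0.283],[0,0,0.283],[0,0,0.283],[0,0,0.283],[0,0,0.283],[0,0,0.283]],"gripper":[0.4,0.4,0.4,0.4,0.4,0.4,0.4,0.4,0.4,0.4,0.4,0.4]}' 30
python3 - <<'E'
from h import *
import cv2
o=robot.get_obs();print(o['time'],o['position'],R.from_quat(o['tool_rot']).as_matrix().round(3),o['grip_width'])
m=robot.camera_model('wrist');T=np.eye(4);T[:3,:3]=R.from_quat(o['tool_rot']).as_matrix();T[:3,3]=o['position'];C=T@m['T_tool_cam']
im=robot.camera('wrist');m['xyz']=C[:3,3];m['orientation']=R.from_matrix(C[:3,:3]).as_quat()
im=im[:,:,::-1].copy()
t=[.548,-.2687,-.0277]
for x in(.1,-.1):
  for y in(.085,-.085):
    p=proj(place(t,np.array([[x,y,.06]])),m)[0];print(p.round());cv2.circle(im,tuple(int(v) for v in p),4,(0,0,255),-1)
cv2.imwrite('pics/w1.png',im)
E
```

```text
time: 2.3
position: [0.5448, -0.3533, 0.1214]
tool_rot: [1.0, -0.014, -0.001, 0.0]
ft_force: [0.2, -0.8, 0.2]
grip_width: 0.0608
grip_force: 0.0
2.3 [ 0.54483662 -0.3532983   0.12137612] [[ 1.    -0.028 -0.001]
 [-0.028 -1.    -0.   ]
 [-0.001  0.    -1.   ]] 0.06082253323192098
[55. 87.]
[278.  85.]
[ 99. 311.]
[277. 312.]
```

View pics/w1.png

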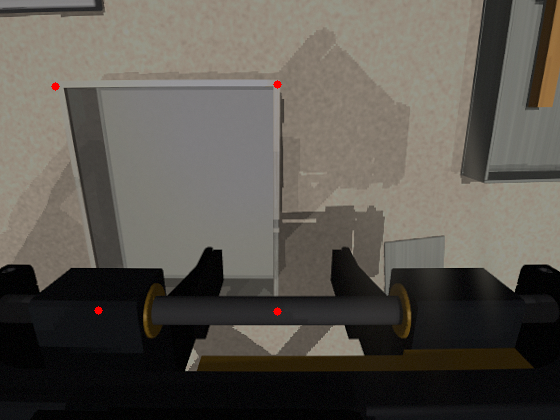

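```bash
python3 -m jog '{"dp":[[0,-1,40],[0,-1,80],[0,-1,93],[0,-1,93],[0,-1,93],[0,-1,93],[0,-1,93],[0,-1,93],[0,-1,93],[0,-1,93],[0,-1,93],[0,-1,93]],"delta_rot":[[0,0,0],[0,0,0],[0,0,0],[0,0,0],[0,0,0],[0,0,0],[0,0,0],[0,0,0],[0,0,0],[0,0,0],[0,0,0],[0,0,0]],"gripper":[0.4,0.4,0.4,0.4,-1,-1,-1,-1,-1,-1,-1,-1]}' 30
```

```text
time: 3.55
position: [0.5456, -0.3517, 0.0284]
tool_rot: [1.0, -0.014, -0.0, -0.0]
ft_force: [-0.8, 0.3, 0.2]
grip_width: 0.0051
grip_force: 0.0
```

```bash
python3 -m jog '{"dp":[[0,0,0],[0,0,0],[0,0,0],[-2,-15,0],[-4,-40,0],[-6,-65,0],[-8,-90,0],[-10,-115,0],[-12,-140,0],[-14,-165,0],[-15,-180,0],[-15,-180,0]],"delta_rot":[[0,0,0],[0,0,0],[0,0,0],[0,0,0],[0,0,-0.02],[0,0,-0.04],[0,0,-0.06],[0,0,-0.08],[0,0,-0.1],[0,0,-0.1],[0,0,-0.1],[0,0,-0.1]],"gripper":[-1,-1,-1,-1,-1,-1,-1,-1,-1,-1,-1,-1]}' 40
python3 - <<'E'
from h import *
import cv2
o=robot.get_obs();print(o['position'],R.from_quat(o['tool_rot']).as_matrix().round(3),o['grip_force'])
im=robot.camera('scene');cv2.imwrite('pics/s1.png',cv2.resize(im[100:340,100:420,::-1],None,fx=2.4,fy=2.4))
E
```

```text
time: 4.75
position: [0.5347, -0.1687, 0.0284]
tool_rot: [0.999, 0.037, -0.001, -0.001]
ft_force: [-0.8, -0.5, -0.4]
grip_width: 0.0
grip_force: 0.0
[ 0.53469654 -0.16873715  0.02843327] [[ 0.997  0.075 -0.002]
 [ 0.075 -0.997  0.001]
 [-0.002 -0.001 -1.   ]] 0.0
```

View pics/s1.png

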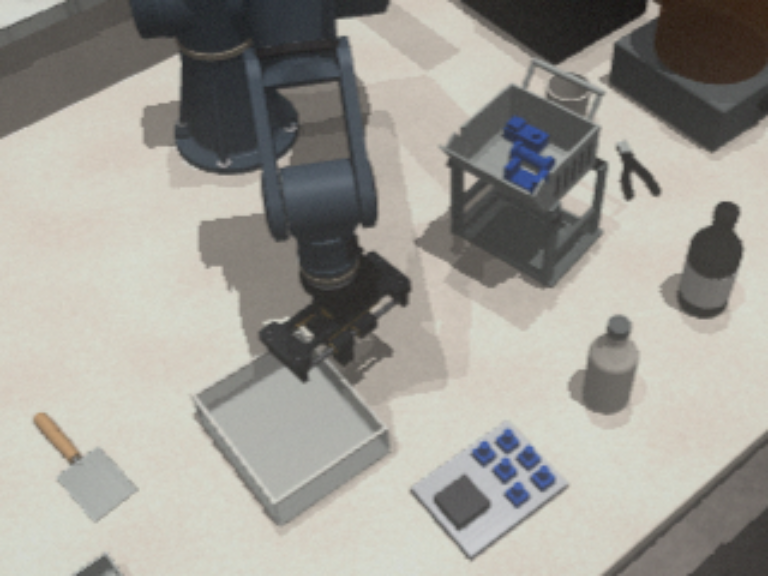

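```bash
python3 - <<'E'
from h import *
import cv2
o=robot.get_obs();p=o['position']
t=[.548,-.2687,-.0277]
out=[]
for c,(x0,y0,w,h) in dict(scene=(150,190,150,150),top=(290,160,120,120)).items():
    im=robot.camera(c)[:,:,::-1].copy();k=400//w*1.0 if 0 else 400/w
    cr=cv2.resize(im[y0:y0+h,x0:x0+w],None,fx=k,fy=k,interpolation=cv2.INTER_CUBIC)
    def dot(P,col):
        for q in proj(P,c):cv2.circle(cr,tuple(int(v) for v in (q-[x0,y0])*k),3,col,-1)
    dot(p,(0,0,255))
    print(c,proj(p,c))
    for z,col in((0,(0,255,0)),(.06,(255,0,255))):
        dot(place(t,np.array([[x,y,z] for x in(.1,-.1) for y in(.085,-.085)])),col)
    out.append(cr)
    print(robot.search_frame('tub',c)[:2])
cv2.imwrite('pics/o1.png',np.hstack(out))
E
```

```text
scene [[243.23904884 256.07047671]]
[{'rect': [181.8, 237.8, 262.3, 317.5], 'score': 0.71}, {'rect': [315.0, 161.6, 333.0, 173.2], 'score': 0.64}]
top [[327.06643487 223.00191765]]
[{'rect': [341.4, 182.6, 394.1, 250.4], 'score': 0.75}]
```

View pics/o1.png

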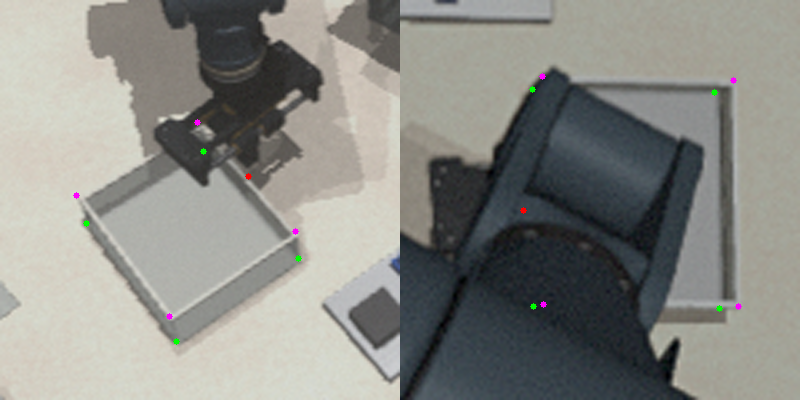

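```bash
python3 -m jog '{"dp":[[0,-40,0],[0,-40,0],[0,-40,5],[0,-40,10],[0,-40,15],[0,-40,15]],"delta_rot":[[0,0,0],[0,0,0],[0,0,0],[0,0,0],[0,0,0],[0,0,0]],"gripper":[-1,-1,-1,-1,-1,-1]}'
python3 - <<'E'
from h import *
import cv2
o=robot.get_obs();p=o['position'];print(p,o['ft_force'])
out=[]
for c,w in(('scene',90),('top',90)):
    q=proj(p,c)[0];im=robot.camera(c)[:,:,::-1];x0,y0=int(q[0])-45,int(q[1])-50
    cr=cv2.resize(im[y0:y0+90,x0:x0+90],None,fx=4.4,fy=4.4,interpolation=cv2.INTER_CUBIC)
    cr=cv2.convertScaleAbs(cr,alpha=1.6,beta=20)
    for z,col in((p[2],(0,0,255)),(p[2]+.03,(0,255,255))):
        r=proj([p[0],p[1],z],c)[0];cv2.circle(cr,tuple(int(v) for v in (r-[x0,y0])*4.4),3,col,-1)
    out.append(cr)
q=p;m=robot.camera_model('wrist');T=np.eye(4);T[:3,:3]=R.from_quat(o['tool_rot']).as_matrix();T[:3,3]=p
C=T@m['T_tool_cam'];print(m['T_tool_cam'],m['fx'])
cv2.imwrite('pics/o2.png',np.hstack(out))
E
```

```text
time: 5.6
position: [0.5324, -0.1322, 0.0125]
tool_rot: [0.999, 0.035, -0.001, -0.0]
ft_force: [-0.4, -0.5, -0.5]
grip_width: 0.0006
grip_force: 0.0
[ 0.53236975 -0.13224142  0.01245341] [-0.43130805 -0.47570041 -0.48732002]
[[ 8.12804510e-04 -9.52882982e-01 -3.03337042e-01  8.42678768e-02]
 [ 9.99999429e-01  5.63846886e-04  9.08309585e-04 -4.82469019e-04]
 [-6.94477099e-04 -3.03337607e-01  9.52882896e-01 -1.97550839e-01]
 [ 0.00000000e+00  0.00000000e+00  0.00000000e+00  1.00000000e+00]] 321.4766259004343
```

View pics/o2.png

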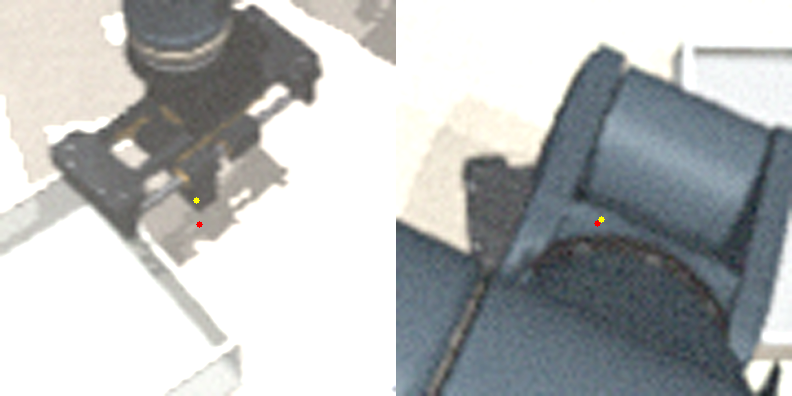

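```bash
python3 -m jog '{"dp":[[0,0,5],[0,0,10],[0,0,10]],"delta_rot":[[0,0,0],[0,0,0],[0,0,0]],"gripper":[-1,-1,-1]}'; python3 -m jog '{"dp":[[0,0,3],[0,0,6],[0,0,6]],"delta_rot":[[0,0,0],[0,0,0],[0,0,0]],"gripper":[-1,-1,-1]}'
```

```text
time: 6.0
position: [0.5323, -0.1314, 0.0027]
tool_rot: [0.999, 0.036, -0.001, -0.0]
ft_force: [-0.6, 0.1, -0.0]
grip_width: 0.0003
grip_force: 0.0
time: 6.3
position: [0.5326, -0.1315, -0.0029]
tool_rot: [0.999, 0.036, -0.0, -0.0]
ft_force: [0.5, 0.1, -0.4]
grip_width: 0.0002
grip_force: 0.0
```

```bash
for i in 1 2 3 4; do python3 -m jog '{"dp":[[0,0,3],[0,0,6],[0,0,6]],"delta_rot":[[0,0,0],[0,0,0],[0,0,0]],"gripper":[-1,-1,-1]}' | egrep 'posi|force'; done
```

```text
position: [0.5325, -0.1314, -0.009]
ft_force: [0.8, -0.2, 0.6]
grip_force: 0.0
position: [0.5325, -0.1315, -0.015]
ft_force: [0.1, -0.0, 0.5]
grip_force: 0.0
position: [0.5325, -0.1315, -0.021]
ft_force: [-0.3, 1.1, -0.2]
grip_force: 0.0
position: [0.5325, -0.1315, -0.027]
ft_force: [-0.3, -0.7, -0.1]
grip_force: 0.0
```

```bash
for i in 1 2 3; do python3 -m jog '{"dp":[[0,0,2],[0,0,4],[0,0,4]],"delta_rot":[[0,0,0],[0,0,0],[0,0,0]],"gripper":[-1,-1,-1]}' | egrep 'posi|ft_force'; done
```

```text
position: [0.5326, -0.1315, -0.0308]
ft_force: [-0.0, 0.3, 0.6]
position: [0.5326, -0.1315, -0.0348]
ft_force: [0.5, 0.9, -0.3]
position: [0.533, -0.1317, -0.0357]
ft_force: [-3.6, 0.8, 20.8]
```

```bash
python3 - <<'E'
from h import *
m=robot.camera_model('wrist')
pos=np.array([.5448,-.3533,.1214]);t=[.548,-.2687,-.0277]
P=place(t,np.array([[.1,.085,.06],[.1,-.085,.06]]))
for name,dz,pitch,dx,off in(('none',0,0,0,0),('z35',.0355,0,0,0),('z12',.012,0,0,0),('pitch',.0355,-.06,0,0),('pitch+',.0355,.06,0,0)):
    T=np.eye(4);T[:3,:3]=R.from_euler('y',pitch).as_matrix()@R.from_quat([1,-.014,-.001,0]).as_matrix();T[:3,3]=pos+[dx,0,dz]
    C=T@m['T_tool_cam'];k=dict(m,xyz=C[:3,3],orientation=R.from_matrix(C[:3,:3]).as_quat())
    print(name,proj(P,k).round(1).tolist())
print('obs 65,87 277,83'); o=robot.get_obs();print(o['position'],o['q'])
E
python3 -m jog '{"dp":[[0,0,-50],[0,0,-100],[0,0,-125],[0,0,-125],[0,0,-125]],"delta_rot":[[0,0,0],[0,0,0],[0,0,0],[0,0,0],[0,0,0]],"gripper":[0,0.4,0.4,0.4,0.4]}'
```

```text
none [[55.4, 86.5], [277.6, 84.9]]
z35 [[81.8, 88.8], [277.4, 87.6]]
z12 [[65.1, 87.4], [277.5, 85.9]]
pitch [[87.1, 96.3], [277.6, 95.2]]
pitch+ [[76.2, 81.4], [277.3, 80.0]]
obs 65,87 277,83
[ 0.53299856 -0.13167189 -0.03574058] [-4.45669614e-01  7.75713816e-01  1.76948037e+00 -2.86846048e-04
  5.95344746e-01  1.05320517e+00]
time: 8.9
position: [0.5328, -0.1316, 0.0868]
tool_rot: [0.999, 0.036, 0.0, 0.0]
ft_force: [-0.7, -0.8, 0.3]
grip_width: 0.0328
grip_force: 0.0
```

```bash
python3 -m jog '{"dp":[[-3,50,0],[-3,100,0],[-3,150,0],[-3,200,0],[-3,220,0],[-3,220,0],[-3,220,40],[-3,220,70],[-3,220,93],[-3,220,93],[-3,220,93],[-3,220,93]],"delta_rot":[[0,0,0.1],[0,0,0.1],[0,0,0.1],[0,0,0.1],[0,0,0.1],[0,0,0.1],[0,0,0.1],[0,0,0.1],[0,0,0.1],[0,0,0.1],[0,0,0.1],[0,0,0.1]],"gripper":[0.4,0.4,0.4,0.4,0.4,0.4,0.4,0.4,0.4,0.4,0.4,0.4]}' 30;python3 -m jog '{"dp":[[0,0,0],[0,0,0],[0,0,0],[0,0,0],[0,0,0],[0,0,0],[0,0,0],[0,0,0],[0,0,0],[0,0,0],[0,0,0],[0,0,0]],"delta_rot":[[0,0,0],[0,0,0],[0,0,0],[0,0,0],[0,0,0],[0,0,0],[0,0,0],[0,0,0],[0,0,0],[0,0,0],[0,0,0],[0,0,0]],"gripper":[-1,-1,-1,-1,-1,-1,-1,-1,-1,-1,-1,-1]}' 30
```

```text
time: 10.1
position: [0.5463, -0.3511, -0.0056]
tool_rot: [1.0, -0.014, 0.001, 0.0]
ft_force: [0.3, -0.6, 0.4]
grip_width: 0.0608
grip_force: 0.0
time: 11.3
position: [0.5457, -0.3515, -0.0066]
tool_rot: [1.0, -0.014, 0.0, 0.0]
ft_force: [-0.1, -0.8, -1.0]
grip_width: 0.0035
grip_force: 30.0
```

```bash
python3 -m jog '{"dp":[[-1,-15,0],[-3,-35,0],[-5,-60,0],[-7,-90,0],[-9,-120,0],[-11,-150,0],[-13,-180,0],[-15,-210,0],[-18,-240,0],[-20,-270,0],[-22,-290,0],[-22,-300,0]],"delta_rot":[[0,0,-0.01],[0,0,-0.02],[0,0,-0.04],[0,0,-0.06],[0,0,-0.08],[0,0,-0.1],[0,0,-0.13],[0,0,-0.16],[0,0,-0.18],[0,0,-0.2],[0,0,-0.216],[0,0,-0.216]],"gripper":[-1,-1,-1,-1,-1,-1,-1,-1,-1,-1,-1,-1]}' 40
python3 - <<'E'
from h import *
o=robot.get_obs();M=R.from_quat(o['tool_rot']).as_matrix();p=o['position']
S=[.49766,.14122,.18835]
tgt=place(S,np.array([[0,-.180,0]]))[0];print(p,M[:2,:2].round(3),'move',(M.T@(tgt-p)*1e3)[:2],'yaw err',.18835-np.arctan2(M[1,0],M[0,0]))
robot.camera('top');print(robot.search_frame('tub','top')[:1])
E
```

```text
time: 12.5
position: [0.5304, -0.0479, -0.0066]
tool_rot: [0.995, 0.095, -0.001, -0.001]
ft_force: [-0.9, -1.6, -1.4]
grip_width: 0.0036
grip_force: 40.0
[ 0.5303645  -0.04794336 -0.00660422] [[ 0.982  0.189]
 [ 0.189 -0.982]] move [  3.30315117 -11.94386243] yaw err -0.0021190748337451826
[{'rect': [225.0, 191.0, 271.2, 232.4], 'score': 0.59}]
```

```bash
python3 -m jog '{"dp":[[1,-3,0],[2,-6,0],[3,-9,0],[3,-12,0],[3,-12,0],[3,-12,0],[3,-12,0],[3,-12,0],[3,-12,0]],"delta_rot":[[0,0,0],[0,0,0],[0,0,0],[0,0,0],[0,0,0],[0,0,0],[0,0,0],[0,0,0],[0,0,0]],"gripper":[-1,-1,-1,-1,-1,0.3,0.3,0.3,0.3]}' 40
python3 -m jog '{"dp":[[0,0,-30],[0,0,-80],[0,30,-130],[0,80,-180],[0,130,-230],[0,150,-280],[0,150,-300],[0,150,-300],[0,150,-300]],"delta_rot":[[0,0,0],[0,0,0],[0,0,0],[0,0,0],[0,0,0],[0,0,0],[0,0,0],[0,0,0],[0,0,0]],"gripper":[0.3,0.3,0.3,0.3,-1,-1,-1,-1,-1]}' 40
python3 - <<'E'
from h import *
import cv2
S=[.49766,.14122,.18835];t=list(place(S,np.array([[0,-.097,0]]))[0][:2])+[.188]
L=np.array([[55,145,255],[-55,145,255],[75,-50,225],[-75,-50,225],[75,119,224],[-75,119,224]])/1e3
B=np.array([[83,-8,168],[-83,-8,168]])/1e3
T=np.array([[x,y,.06] for x in(.1,-.1) for y in(.085,-.085)])
out=[]
for c,(x0,y0) in dict(scene=(225,100),top=(140,170)).items():
    im=robot.camera(c)[:,:,::-1];cr=cv2.resize(im[y0:y0+145,x0:x0+145],None,fx=2.75,fy=2.75,interpolation=cv2.INTER_CUBIC)
    for P,col in((place(S,L),(0,0,255)),(place(S,B),(0,255,255)),(place(t,T),(255,0,255))):
        for q in proj(P,c):cv2.circle(cr,tuple(int(v) for v in (q-[x0,y0])*2.75),2,col,-1)
    out.append(cr)
cv2.imwrite('pics/o3.png',np.hstack(out))
E
```

```text
time: 13.5
position: [0.5328, -0.0384, -0.0064]
tool_rot: [0.996, 0.094, 0.0, -0.0]
ft_force: [-0.7, -0.7, -0.3]
grip_width: 0.0279
grip_force: 0.0
time: 14.4
position: [0.5627, -0.1881, 0.2971]
tool_rot: [0.996, 0.093, 0.003, 0.002]
ft_force: [0.6, 1.1, -0.2]
grip_width: 0.0248
grip_force: 0.0
```

View pics/o3.png

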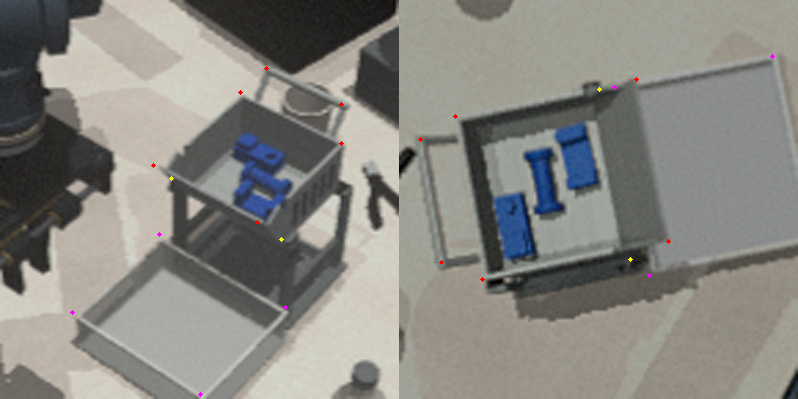

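```bash
python3 -m jog '{"dp":[[0,0,-25],[-3,-40,-25],[-3,-90,-25],[-3,-140,-25],[-3,-190,-25],[-3,-240,-25],[-3,-290,-25],[-3,-340,-25],[-3,-390,-25],[-3,-440,-25],[-3,-480,-25],[-3,-480,-25]],"delta_rot":[[0,0,0],[0,0,0],[0,0,0],[0,0,0],[0,0,0],[0,0,0],[0,0,0],[0,0,0],[0,0,0],[0,0,0],[0,0,0],[0,0,0]],"gripper":[-1,-1,-1,-1,-1,-1,-1,-1,-1,-1,-1,-1]}' 40
python3 - <<'E'
from h import *
o=robot.get_obs();M=R.from_quat(o['tool_rot']).as_matrix();p=o['position']
tgt=place([.49766,.14122,.18835],np.array([[0,.145,.240]]))[0];print(p,M.round(3),'move',(M.T@(tgt-p)*1e3),.18835-np.arctan2(M[1,0],M[0,0]))
E
```

```text
time: 15.7
position: [0.4642, 0.2898, 0.3156]
tool_rot: [0.995, 0.098, -0.003, -0.0]
ft_force: [0.5, -1.2, 0.1]
grip_width: 0.0005
grip_force: 0.0
[0.4642044  0.28983744 0.31560087] [[ 0.981  0.194 -0.006]
 [ 0.194 -0.981  0.   ]
 [-0.006 -0.001 -1.   ]] move [ 5.42741258  7.39889094 75.55972915] -0.007239369678740448
```

```bash
python3 -m jog '{"dp":[[0,0,25],[0,0,50],[0,0,75],[0,0,84],[0,0,84],[0,0,84]],"delta_rot":[[0,0,0],[0,0,0],[0,0,0],[0,0,0],[0,0,0],[0,0,0]],"gripper":[-1,-1,-1,-1,-1,-1]}';  for i in 1 2 3; do python3 -m jog '{"dp":[[0,0,2],[0,0,4],[0,0,4]],"delta_rot":[[0,0,0],[0,0,0],[0,0,0]],"gripper":[-1,-1,-1]}' | egrep 'posi|ft_force'; done
```

```text
time: 16.3
position: [0.4684, 0.2851, 0.2346]
tool_rot: [0.996, 0.094, -0.0, 0.0]
ft_force: [-0.1, 0.2, 0.2]
grip_width: 0.0006
grip_force: 0.0
position: [0.4684, 0.2852, 0.2309]
ft_force: [-0.4, 0.0, 0.3]
position: [0.468, 0.2851, 0.2262]
ft_force: [0.3, -0.4, -0.2]
position: [0.4685, 0.2854, 0.2241]
ft_force: [-1.9, -1.0, 8.0]
```

```bash
python3 -m jog '{"dp":[[0,1,-15],[2,2,-15],[2,2,-15],[2,2,-15],[2,2,-15],[2,2,0],[2,2,12],[2,2,23],[2,2,23]],"delta_rot":[[0,0,0],[0,0,0],[0,0,0],[0,0,0],[0,0,0],[0,0,0],[0,0,0],[0,0,0],[0,0,0]],"gripper":[0,0,0,0,0,0,0,0,0]}' 20
python3 -m jog '{"dp":[[0,0,0],[0,0,0],[0,0,0],[0,0,0],[0,0,0],[0,0,0],[0,0,0],[0,0,0],[0,0,0],[0,0,0]],"delta_rot":[[0,0,0],[0,0,0],[0,0,0],[0,0,0],[0,0,0],[0,0,0],[0,0,0],[0,0,0],[0,0,0],[0,0,0]],"gripper":[-1,-1,-1,-1,-1,-1,-1,-1,-1,-1]}' 20
```

```text
time: 18.1
position: [0.469, 0.283, 0.1973]
tool_rot: [0.996, 0.094, -0.002, 0.001]
ft_force: [-0.1, -0.2, -0.3]
grip_width: 0.043
grip_force: 0.0
time: 19.1
position: [0.4707, 0.2841, 0.1998]
tool_rot: [0.996, 0.094, 0.0, -0.0]
ft_force: [-1.8, 1.5, 1.9]
grip_width: 0.0091
grip_force: 20.0
```

```bash
python3 -c "
import numpy as np
a=np.arctan2(105,145);r=np.hypot(105,145)
def f(t0,ts):
    p=lambda t:np.array([-r*np.cos(a+t),-r*np.sin(a+t)])
    print([[0]+[int(v) for v in (p(t)-p(t0)).round()] for t in ts])
f(0,np.arange(1,13)*.08);f(.96,.96+np.arange(1,13)*.08)
f(1.92,[1.98])
f(1.98,1.98-np.arange(1,13)*.09);f(.9,.9-np.arange(1,12)*.0818)"
```

```text
[[0, 9, -11], [0, 19, -22], [0, 29, -31], [0, 40, -40], [0, 52, -48], [0, 65, -55], [0, 78, -61], [0, 91, -66], [0, 105, -70], [0, 119, -72], [0, 134, -74], [0, 148, -74]]
[[0, 14, 1], [0, 28, 3], [0, 42, 6], [0, 56, 10], [0, 69, 15], [0, 82, 22], [0, 95, 29], [0, 106, 37], [0, 117, 46], [0, 128, 56], [0, 137, 67], [0, 145, 79]]
[[0, 6, 9]]
[[0, -9, -13], [0, -19, -26], [0, -30, -38], [0, -42, -48], [0, -55, -58], [0, -69, -66], [0, -83, -73], [0, -98, -79], [0, -114, -83], [0, -130, -86], [0, -146, -88], [0, -162, -88]]
[[0, -15, 1], [0, -29, 4], [0, -43, 7], [0, -57, 12], [0, -70, 18], [0, -83, 25], [0, -96, 33], [0, -107, 42], [0, -118, 52], [0, -128, 62], [0, -137, 74]]
```

```bash
python3 -m jog '{"dp":[[0,9,-11],[0,19,-22],[0,29,-31],[0,40,-40],[0,52,-48],[0,65,-55],[0,78,-61],[0,91,-66],[0,105,-70],[0,119,-72],[0,134,-74],[0,148,-74]],"delta_rot":[[0,0,0],[0,0,0],[0,0,0],[0,0,0],[0,0,0],[0,0,0],[0,0,0],[0,0,0],[0,0,0],[0,0,0],[0,0,0],[0,0,0]],"gripper":[-1,-1,-1,-1,-1,-1,-1,-1,-1,-1,-1,-1]}' 20
python3 - <<'E'
from h import *
o=robot.get_obs();v=R.from_euler('z',-.18835).apply(o['position']-[.49766,.14122,-.0355-.019]);print(v*1e3,'theta',np.arctan2(v[2]-.15,v[1])-.6267,'r',np.hypot(v[2]-.15,v[1]))
E
```

```text
time: 20.3
position: [0.5001, 0.1393, 0.2754]
tool_rot: [0.996, 0.094, 0.003, -0.002]
ft_force: [1.5, 5.3, 5.5]
grip_width: 0.0094
grip_force: 20.0
[  2.0198969   -2.30636079 329.90887609] theta 0.9569152299631312 r 0.17992365879599992
```

Tracking well; continue to the stop.

```bash
python3 -m jog '{"dp":[[0,14,1],[0,28,3],[0,42,6],[0,56,10],[0,69,15],[0,82,22],[0,95,29],[0,106,37],[0,117,46],[0,128,56],[0,137,67],[0,145,79]],"delta_rot":[[0,0,0],[0,0,0],[0,0,0],[0,0,0],[0,0,0],[0,0,0],[0,0,0],[0,0,0],[0,0,0],[0,0,0],[0,0,0],[0,0,0]],"gripper":[-1,-1,-1,-1,-1,-1,-1,-1,-1,-1,-1,-1]}' 20
python3 -m jog '{"dp":[[0,3,5],[0,6,9],[0,6,9],[0,6,9],[0,6,9],[0,6,9],[0,6,9],[0,6,9],[0,6,9],[0,6,9],[0,6,9],[0,6,9]],"delta_rot":[[0,0,0],[0,0,0],[0,0,0],[0,0,0],[0,0,0],[0,0,0],[0,0,0],[0,0,0],[0,0,0],[0,0,0],[0,0,0],[0,0,0]],"gripper":[-1,-1,-1,-1,-1,-1,-1,-1,-1,-1,-1,-1]}' 20
python3 - <<'E'
from h import *
import cv2
o=robot.get_obs();v=R.from_euler('z',-.18835).apply(o['position']-[.49766,.14122,-.0355-.019]);print(v*1e3,'theta',np.arctan2(v[2]-.15,v[1])-.6267,'r',np.hypot(v[2]-.15,v[1]))
im=robot.camera('scene');cv2.imwrite('pics/s5.png',cv2.resize(im[100:260,210:370,::-1],None,fx=3.7,fy=3.7,interpolation=cv2.INTER_CUBIC))
for n in('bracket','spool','house'):print(n,[([round(a) for a in d['rect']],round(d['score'],2)) for d in robot.search_frame(n,'scene')[:2]])
E
```

```text
time: 21.5
position: [0.5274, -0.0051, 0.1944]
tool_rot: [0.996, 0.094, 0.002, 0.0]
ft_force: [5.2, 3.2, 2.3]
grip_width: 0.0095
grip_force: 20.0
time: 22.7
position: [0.5284, -0.011, 0.1847]
tool_rot: [0.996, 0.094, 0.002, 0.001]
ft_force: [7.0, 1.8, -3.6]
grip_width: 0.0091
grip_force: 20.0
[   1.68011656 -155.24306781  239.18538052] theta 1.993442751440357 r 0.17903754410810088
bracket [([279, 224, 298, 240], 0.67)]
spool []
house [([269, 216, 280, 227], 0.66)]
```

```bash
python3 -m jog '{"dp":[[0,0,0],[0,0,0],[0,0,0],[0,0,0],[0,0,0],[0,0,0],[0,0,0],[0,0,0],[0,0,0],[0,0,0]],"delta_rot":[[0,0,0],[0,0,0],[0,0,0],[0,0,0],[0,0,0],[0,0,0],[0,0,0],[0,0,0],[0,0,0],[0,0,0]],"gripper":[-1,-1,-1,-1,-1,-1,-1,-1,-1,-1]}' 20
python3 -m jog '{"dp":[[0,-9,-13],[0,-19,-26],[0,-30,-38],[0,-42,-48],[0,-55,-58],[0,-69,-66],[0,-83,-73],[0,-98,-79],[0,-114,-83],[0,-130,-86],[0,-146,-88],[0,-162,-88]],"delta_rot":[[0,0,0],[0,0,0],[0,0,0],[0,0,0],[0,0,0],[0,0,0],[0,0,0],[0,0,0],[0,0,0],[0,0,0],[0,0,0],[0,0,0]],"gripper":[-1,-1,-1,-1,-1,-1,-1,-1,-1,-1,-1,-1]}' 20
python3 - <<'E'
from h import *
import cv2
o=robot.get_obs();v=R.from_euler('z',-.18835).apply(o['position']-[.49766,.14122,-.0355-.019]);print(v*1e3,'theta',np.arctan2(v[2]-.15,v[1])-.6267)
im=robot.camera('scene');im2=robot.camera('top')
for c in('scene','top'):
  for n in('bracket','spool','house'):print(c,n,[([round(a) for a in d['rect']],round(d['score'],2)) for d in robot.search_frame(n,c)[:2]])
cv2.imwrite('pics/s6.png',np.hstack([cv2.resize(i[y:y+150,x:x+150,::-1],(400,400),interpolation=cv2.INTER_CUBIC) for i,x,y in((im,215,100),(im2,150,160))]))
E
```

```text
time: 23.9
position: [0.5283, -0.011, 0.1847]
tool_rot: [0.996, 0.094, 0.002, 0.001]
ft_force: [6.3, 0.8, -3.2]
grip_width: 0.0096
grip_force: 20.0
time: 25.1
position: [0.4964, 0.1458, 0.275]
tool_rot: [0.996, 0.094, 0.0, 0.004]
ft_force: [-1.2, -5.0, 7.0]
grip_width: 0.0093
grip_force: 20.0
[ -0.34727765   4.76866902 329.5293425 ] theta 0.9175405118436251
scene bracket [([278, 138, 342, 204], 0.71), ([280, 222, 299, 240], 0.5)]
scene spool []
scene house [([271, 218, 280, 225], 0.63), ([278, 136, 341, 202], 0.6)]
top bracket [([263, 209, 273, 228], 0.67)]
top spool [([275, 218, 282, 238], 0.5)]
top house [([185, 200, 257, 268], 0.69), ([269, 234, 286, 246], 0.5)]
```

View pics/s6.png

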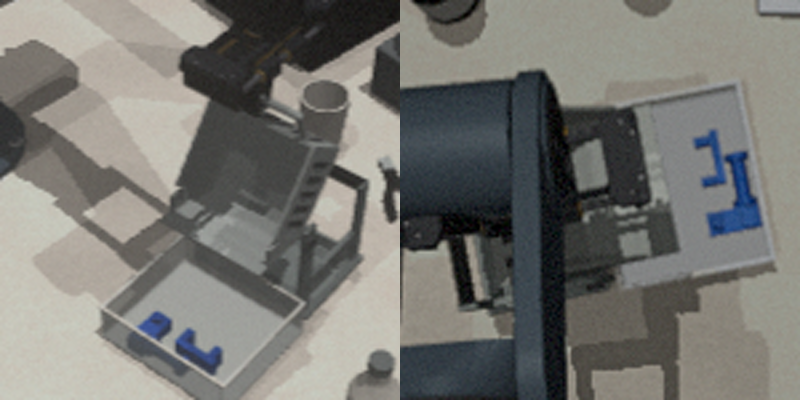

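All three prints (bracket, spool, house) show in the tub in the top view at about (710,158), (742,180) and (735,220). Finish the swing back.

```bash
python3 -m jog '{"dp":[[0,-15,1],[0,-29,4],[0,-43,7],[0,-57,12],[0,-70,18],[0,-83,25],[0,-96,33],[0,-107,42],[0,-118,52],[0,-128,62],[0,-137,74],[0,-138,76]],"delta_rot":[[0,0,0],[0,0,0],[0,0,0],[0,0,0],[0,0,0],[0,0,0],[0,0,0],[0,0,0],[0,0,0],[0,0,0],[0,0,0],[0,0,0]],"gripper":[-1,-1,-1,-1,-1,-1,-1,-1,-1,-1,-1,-1]}' 20
python3 -m jog '{"dp":[[0,0,1],[0,0,1],[0,0,1]],"delta_rot":[[0,0,0],[0,0,0],[0,0,0]],"gripper":[-1,-1,-1]}' 20
python3 - <<'E'
from h import *
o=robot.get_obs();v=R.from_euler('z',-.18835).apply(o['position']-[.49766,.14122,-.0355-.019]);print(v*1e3,'theta',np.arctan2(v[2]-.15,v[1])-.6267)
E
```

```text
time: 26.7
position: [0.4682, 0.2834, 0.1959]
tool_rot: [0.996, 0.095, -0.003, 0.002]
ft_force: [-5.8, -5.6, 12.9]
grip_width: 0.0091
grip_force: 18.8
time: 27.0
position: [0.4682, 0.2835, 0.196]
tool_rot: [0.996, 0.094, -0.002, 0.001]
ft_force: [-6.3, -2.6, 7.8]
grip_width: 0.0088
grip_force: 19.2
[ -2.30438014 145.25634395 250.5159175 ] theta -0.021370221172030246
```

```bash
python3 -m jog '{"dp":[[0,0,0],[0,0,0],[0,0,0],[0,0,0],[0,0,0],[0,0,-20],[0,0,-45],[0,0,-45],[0,0,-45],[0,0,-45],[0,0,-45]],"delta_rot":[[0,0,0],[0,0,0],[0,0,0],[0,0,0],[0,0,0],[0,0,0],[0,0,0],[0,0,0],[0,0,0],[0,0,0],[0,0,0]],"gripper":[0,0,0,0,0,0,0,-1,-1,-1,-1]}' 20
python3 -m jog '{"dp":[[0,0,3],[0,0,6],[0,0,9],[0,0,12],[0,0,12]],"delta_rot":[[0,0,0],[0,0,0],[0,0,0],[0,0,0],[0,0,0]],"gripper":[-1,-1,-1,-1,-1]}' 20;  for i in 1 2; do python3 -m jog '{"dp":[[0,0,2],[0,0,4],[0,0,4]],"delta_rot":[[0,0,0],[0,0,0],[0,0,0]],"gripper":[-1,-1,-1]}' | egrep 'posi|ft_force'; done
```

```text
time: 28.1
position: [0.4696, 0.2843, 0.2403]
tool_rot: [0.996, 0.094, -0.001, 0.0]
ft_force: [0.3, -0.3, 0.0]
grip_width: 0.0196
grip_force: 0.0
time: 28.6
position: [0.47, 0.2845, 0.2288]
tool_rot: [0.996, 0.094, -0.001, 0.0]
ft_force: [0.5, -0.3, -0.3]
grip_width: 0.0005
grip_force: 0.0
position: [0.4702, 0.2846, 0.2252]
ft_force: [0.0, -0.4, -0.3]
position: [0.4708, 0.2848, 0.2239]
ft_force: [-3.1, -0.9, 11.8]
```

Contact is at the same height as before tipping, so the basket is upright. Retreat and check.

```bash
python3 -m jog '{"dp":[[0,0,-30],[0,0,-70],[0,-20,-90],[0,-20,-90],[0,-20,-90],[0,-20,-90]],"delta_rot":[[0,0,0],[0,0,0],[0,0,0],[0,0,0],[0,0,0],[0,0,0]],"gripper":[-1,-1,-1,-1,-1,-1]}' 20
python3 - <<'E'
from h import *
robot.camera('top');robot.camera('scene')
t=list(place([.49766,.14122,.18835],np.array([[0,-.097,0]]))[0][:2])
for n in('bracket','spool','house','tub'):
    d=robot.search_frame(n,'top')[:2]
    for e in d:
        r=e['rect'];q=ray(np.array([(r[0]+r[2])/2,(r[1]+r[3])/2]),.018)
        print(n,round(e['score'],2),'in tub frame',(R.from_euler('z',-.188).apply([*(q-t),0])*1e3).round()[:2])
print(robot.get_obs()['ft_force'])
E
```

```text
time: 29.8
position: [0.4656, 0.3034, 0.3097]
tool_rot: [0.996, 0.094, -0.002, 0.001]
ft_force: [1.1, -0.1, -0.1]
grip_width: 0.0006
grip_force: 0.0
spool 0.67 in tub frame [ -6. -69.]
house 0.58 in tub frame [-42. -52.]
tub 0.8 in tub frame [  6. -10.]
[-0.0444863  -0.00051471  0.25389478]
```

```bash
python3 -c "
from rig import robot
print(robot.hand_in())"
```

```text
the job is handed in; nothing more can be done
None
```

The tub is under the pouring lip, the basket is back on its rest, and all three prints showed in the tub in the last picture viewed; the final detector check re-found only the spool and the house. I handed the job in at about 30 s, and no verdict came back.

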